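# Step a parts feeder up one click and start it

## Task

The parts feeder is set too slow: with a fingertip, roll the knurled wheel on its grey deck exactly one click up (the top of the wheel moves towards the blue trough) so that it rests in the next detent. Then press the green start button on the yellow station fully down and let it come back up. Leave the brass fitting, yellow bin and wrench where they are.

Things in the scene. Friction and masses are not known exactly. Their poses are not given: they have to be found in the camera images.
- feeder: Parts feeder fixed to the bench; place and yaw (up to 0.3 rad) vary. Origin: bench level under the centre of its grey deck, 140 (x) x 150 (y) mm, top 70 mm above the bench. +x points from the deck to the blue trough (100 x 130 mm, centred 121 mm along +x, rim 94 mm above the bench). A black knurled wheel stands 11 mm out of the deck, axle along y, 10 mm to -x of the origin.
- wheel_top (a point): Highest point of the wheel at mid width, 81 mm above the bench, fixed to the feeder (does not turn); axes as feeder. Wheel: 36 mm wide, radius 36 mm over its grey ridges (4 mm thick, 6.8 mm apart). Steel cheeks beside it are 5.5 mm lower. A fingertip pressed on the top with 3 to 15 N and drawn along +x rolls it up with little slip; it does not yield to pressing.
- wheel (a joint): Wheel angle, rad; positive = up = its top moves along the feeder's +x. Detents at -0.6 (white band on top, low), 0 (yellow, medium), 0.6 (red, high); stops at +-0.74. Starts at rest in the low or medium detent. One click is 0.6 rad, 21 mm at the rim; let go, the wheel snaps to the nearest detent (tipping half-way). Turning takes about 0.06 N m, 2 N at the rim.
- middle_mark (a point): Point on the wheel's rim at the middle of the yellow band; turns with the wheel, 36 mm from the axle; uppermost when the joint is 0, and on the robot's side of the top when it is negative.
- station: Yellow start station, fixed to the bench, a box 85 x 75 x 50 mm on a 110 x 95 mm foot plate; origin at bench level under its centre; place and yaw vary, and it may stand left or right of the feeder.
- start_top (a point): Centre of the top face of the green round button (32 mm diameter) in a black housing on top of the station; it moves with the button. About 72 mm above the bench when up. Press straight down.
- start (a joint): Button travel, m: 0 up, 0.006 fully down; spring return, about 5 N fully down.
- fitting: Brass hose fitting standing upright, 28 mm diameter, 48 mm tall, loose; origin at the centre of its underside. Leave alone.
- bin: Loose yellow open bin, 130 x 90 x 55 mm; origin at the centre of its underside. Leave alone.
- wrench: Loose steel wrench lying flat, 180 mm long, 8 mm thick; origin at bench level near its middle, x along it. Leave alone.
Not all that is in view belongs to the job. What is shaped like the station but orange, red or white is not meant.

How it is judged:
On the way, in this order (a step that is already met when the one before it is completed fails the run):
1. the wheel rests exactly one click up from where it started ((value of joint wheel between -0.12 and 0.12 rad or value of joint wheel between 0.48 and 0.72 rad) and distance of middle_mark from where it was at the start of the episode between 0.0155 and 0.026 m and velocity of joint wheel between -0.2 and 0.2 rad/s and contact force between the fingers and feeder below 0.1 N), for 0.2 s.
2. the start button is pressed fully down, the wheel still one click up ((value of joint wheel between -0.12 and 0.12 rad or value of joint wheel between 0.48 and 0.72 rad) and distance of middle_mark from where it was at the start of the episode between 0.0155 and 0.026 m and value of joint start above 0.005 m), for 0.05 s.
At the end, for the whole second after the job is handed in: The wheel rests within 0.12 rad of the detent one click (0.6 rad) up from its starting detent, and the start button is back up (less than 1 mm down) ((value of joint wheel between -0.12 and 0.12 rad or value of joint wheel between 0.48 and 0.72 rad) and distance of middle_mark from where it was at the start of the episode between 0.0155 and 0.026 m and value of joint start below 0.001 m); the robot touches nothing.
It fails at once if the fitting is shifted more than 15 mm, tipped or lifted (distance of fitting from where it was at the start of the episode above 0.015 m).
It fails at once if the bin is shifted more than 15 mm, tipped or lifted (distance of bin from where it was at the start of the episode above 0.015 m).
It fails at once if the wrench is shifted more than 15 mm, tipped or lifted (distance of wrench from where it was at the start of the episode above 0.015 m).
It also fails if it takes over 40 s, if anything falls off the work surface, if the arm or the gripper's body presses on something with over 40 N, if the wrist force passes 120 N, or if a joint passes its speed limit or range.

## Robot

A 6-joint arm with a two-finger parallel gripper is mounted at the origin on the work surface. World frame = base frame: x ahead of the robot, y to its left, z up, the work surface at z = 0. Lengths are in m, angles in rad, forces in N, time in s.
With the tool pointing down it reaches from about 0.35 to 0.975 m from the base axis. Payload 4.9 kg.
Tool frame: the origin (TCP) lies at the very end of the fingers, on their centre line; the grasp point (between the pads) lies 19 mm behind it; z points along the fingers, y is the direction in which the jaws open and shut (so a half turn about z gives the same grasp; the last joint's range is limited). The gripper opens to 85 mm and grips with 20 to 120 N. Pads are 22 mm wide; open, the fingers measure 114 mm over their backs; the gripper's body (76 mm by 85 mm) begins 54 mm behind the grasp point. The pads swing forward as they close: fully open they stand 13 mm farther back than shut.
Start: joints at [-1.386, 0.053, 1.613, -0, 1.476, -0.119], TCP at [0.187, -0.596, 0.231] pointing down, gripper open.
Joint ranges: [-3.01, 3.01], [-1.01, 2.22], [0.06, 2.58], [-1.02, 4.17], [0.09, 2.62], [-3.14, 3.14]. Speed limits (rad/s): [2.57, 2.57, 3.14, 3.14, 3.14, 3.14].

## Interface

Orientations are given as a rotation vector (axis times angle).
In Python, from station import ctrl gives the robot as it stands.
- The arm moves only by the tool step_arm, never from a script. Its argument "moves" is a list of rows, each a list of 5 numbers: the opening, from 0 (shut) to 1 (fully open), then the shift along the world's x, y, z in m, then the turn about the world's z in degrees. A call has 1 to 20 rows; each row shifts and turns the pose as measured when the row begins; what a row does not reach is not made up. A row lasts 1/8 s, in which the tool goes at most 62.5 mm and 10.7 degrees, less where a joint would pass 70% of its speed; a pose out of reach is approached as far as the arm can. A call is refused whole if a number of a shift passes 0.0625 or a number of a turn 10.7, either way. A call with a gripper value outside its range is refused whole. The fingers move at their own pace and stop on an object; "newtons" is the grip in N (left out, the last holds). Time passes only in rows, so rows that do not move let the fingers close. It gives the time, the measured TCP pose, the force and the opening at its end, in the units of the state.
- ctrl.get_obs(): the state, without advancing time (a new reading comes with each control period).
- ctrl.get_image(name): name is "scene" or "side" or "wrist"; returns a dict with "color" (384x512x3 uint8, red, green, blue), "camera_matrix" (3x3 intrinsics, pixels), "k1" (the pictures are not rectified: a ray, as slopes to the right and down, at radius r is drawn at 1 + k1 r^2 times it, then the intrinsics apply), "R" (3x3) and "t" (3): a world point X has camera coordinates R X + t; the wrist camera has in their place "T_tool_cam" (4x4, takes a point from camera to tool coordinates, whose origin is the TCP and whose axes are the flange's). Camera axes: x right, y down, z forward; pixel columns grow to the right and rows downward; lengths in m; the calibration is good to about 2 mm. A picture is of the moment at which its call begins: read the wrist's pose just before it. There is no depth.
- ctrl.finish_job(): hands the job in, once; it reports no verdict.
Trained networks look in a picture, given as the dict that the camera call returned (one of the last four; its "shot" number tells which), for a name from the list of things; names that differ only in an ending like _2 or _b are one class to them, and where a whole thing is asked for, a point or a joint stands for the part that bears it (a point fixed in the world has none). Each returns a list of dicts, best first, with "p" (0 to 1); they miss things now and then, are a little off and sometimes report something else, mostly with a low value. They report only what shows in the picture. A call takes as long as a camera call. They do not tell look-alikes from the thing itself.
- ctrl.spot_in(picture, query): "bbox" ([left, top, right, bottom] in pixels, round what is visible of it).
The state is a dict: "t": time; "q": joint angles; "dq": joint speeds; "effort": joint torques, N m; "tool_pos": TCP position; "tool_rot": TCP orientation; "contact_force": force on the tool from outside, world axes, zero at the start; "wrist_torque": the same for the moment, N m; "opening": finger opening in m.
Only numpy, scipy, OpenCV 4.12 (cv2) and the standard library are available. Lean on these libraries where they do the work, as an engineer would, in place of code of your own. Each camera call takes 0.05 s, during which the arm holds its last target.

## Working session

There is one attempt and no reset: what is moved stays moved. The work goes in short steps, Python scripts to look and compute and a tool call to move; the robot and the scene stay as the last step left them, time stands still between calls to the robot, and variables do not carry over. Pictures are saved under pics/ and viewed, and the job is handed in when it is done.

Besides the shell and the picture viewer there is one more tool, called in YAML: its name, and indented under it one key for each argument. step_arm: Moves the arm, as the interface text tells. Its arguments: {"type":"object","properties":{"moves":{"type":"array","items":{"type":"array","items":{"type":"number"}}},"newtons":{"type":"number"}},"required":["moves"]}

```bash
mkdir -p pics; cat > h.py <<'E'
import numpy as np, cv2
from station import ctrl
from scipy.spatial.transform import Rotation as Ro
def save(im,n): cv2.imwrite('pics/'+n+'.png',cv2.cvtColor(im['color'],cv2.COLOR_RGB2BGR))
def cam(im,obs=None):
    if 'R' in im: return np.array(im['R']),np.array(im['t'])
    T=np.array(im['T_tool_cam']); W=np.eye(4); W[:3,:3]=Ro.from_rotvec(obs['tool_rot']).as_matrix(); W[:3,3]=obs['tool_pos']
    M=np.linalg.inv(W@T); return M[:3,:3],M[:3,3]
def ray(im,uv,obs=None):
    K=np.array(im['camera_matrix']);R,t=cam(im,obs)
    p=np.linalg.solve(K,[uv[0],uv[1],1])[:2]; k=im['k1']; q=p.copy()
    for _ in range(30): q=p/(1+k*(q@q))
    return -R.T@t, R.T@np.array([*q,1])
def at(im,uv,z,obs=None):
    o,d=ray(im,uv,obs); return o+d*(z-o[2])/d[2]
def proj(im,X,obs=None):
    K=np.array(im['camera_matrix']);R,t=cam(im,obs)
    c=R@np.array(X)+t; q=c[:2]/c[2]; q=q*(1+im['k1']*(q@q)); return (K@[*q,1])[:2]
E
python3 - <<'E'
from h import *
o=ctrl.get_obs();print(o['t'],o['tool_pos'],o['tool_rot'],o['opening'],o['contact_force'])
for n in ['scene','side','wrist']:
    im=ctrl.get_image(n);save(im,n+'0')
    for q in ['feeder','wheel','station','start_top','fitting','bin','wrench']:
        r=ctrl.spot_in(im,q); print(n,q,[(np.round(a['bbox']).tolist(),round(a['p'],2)) for a in r[:3]])
    if n!='wrist': print(-cam(im)[0].T@cam(im)[1])
E
```

```text
0.0 [ 0.1868524  -0.59577515  0.23008203] [-3.10342321e+00 -4.75021632e-01  1.42892955e-04] 0.08520834325007892 [-0.70054717 -0.22446276  0.33921005]
scene feeder [([232.0, 231.0, 348.0, 344.0], 0.59)]
scene wheel [([294.0, 249.0, 317.0, 273.0], 0.88)]
scene station [([233.0, 120.0, 273.0, 155.0], 0.94), ([198.0, 154.0, 243.0, 190.0], 0.88), ([252.0, 184.0, 300.0, 228.0], 0.68)]
scene start_top [([270.0, 191.0, 284.0, 202.0], 0.65), ([214.0, 156.0, 225.0, 165.0], 0.62)]
scene fitting [([227.0, 215.0, 235.0, 235.0], 0.6)]
scene bin [([374.0, 272.0, 441.0, 346.0], 0.64)]
scene wrench [([143.0, 122.0, 189.0, 154.0], 0.51)]
[0.88017264 0.48448511 0.8146487 ]
side feeder [([116.0, 229.0, 249.0, 304.0], 0.67), ([204.0, 245.0, 229.0, 261.0], 0.37)]
side wheel [([208.0, 248.0, 229.0, 262.0], 0.87), ([119.0, 226.0, 251.0, 302.0], 0.6)]
side station [([248.0, 158.0, 284.0, 190.0], 0.75), ([249.0, 203.0, 297.0, 236.0], 0.61), ([304.0, 154.0, 343.0, 182.0], 0.6)]
side start_top [([320.0, 149.0, 332.0, 160.0], 0.64), ([261.0, 157.0, 271.0, 167.0], 0.54), ([267.0, 197.0, 276.0, 208.0], 0.54)]
side fitting [([216.0, 195.0, 230.0, 214.0], 0.55)]
side bin [([214.0, 343.0, 300.0, 382.0], 0.86), ([240.0, 132.0, 290.0, 140.0], 0.51)]
side wrench [([240.0, 134.0, 290.0, 143.0], 0.75), ([117.0, 227.0, 251.0, 304.0], 0.43)]
[0.38540291 0.74308929 0.60731572]
wrist feeder []
wrist wheel []
wrist station [([2.0, 1.0, 54.0, 40.0], 0.62)]
wrist start_top []
wrist fitting []
wrist bin []
wrist wrench []
```

View pics/scene0.png

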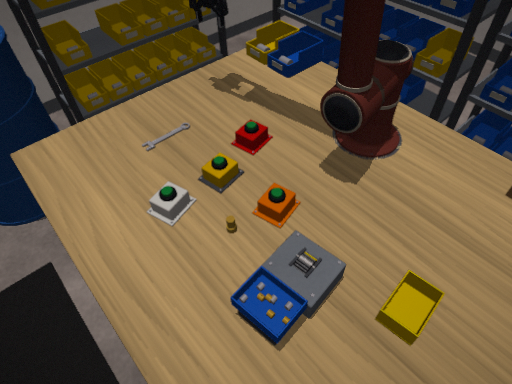

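View pics/side0.png

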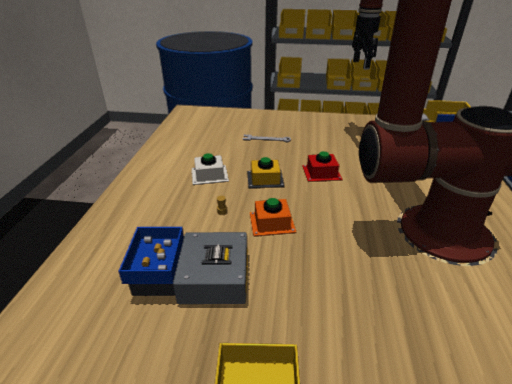

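```bash
python3 - <<'E'
import cv2
a=cv2.imread('pics/scene0.png')[110:350,190:350]; cv2.imwrite('pics/c1.png',cv2.resize(a,None,fx=2.5*1,fy=2.5,interpolation=cv2.INTER_CUBIC))
a=cv2.imread('pics/side0.png')[140:310,110:350]; cv2.imwrite('pics/c2.png',cv2.resize(a,None,fx=3.3,fy=3.3,interpolation=cv2.INTER_CUBIC))
E
```

```text
(no output)
```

View pics/c1.png

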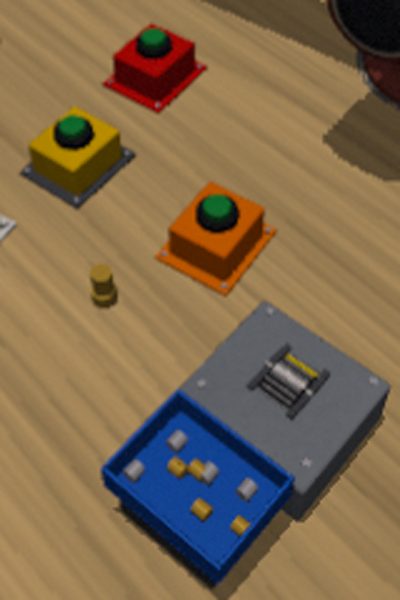

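View pics/c2.png

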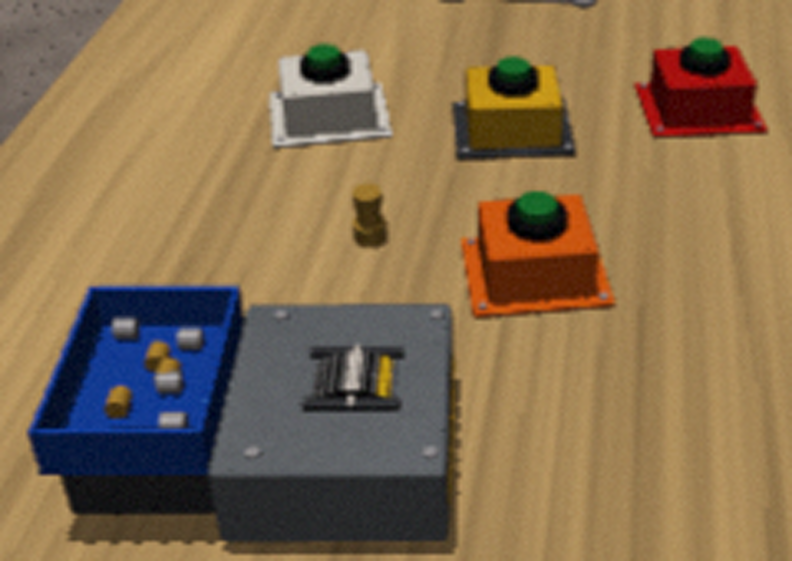

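Scene view: the yellow start station is at about (220,168). The look-alikes are white at (171,200), red at (252,135) and orange at (277,203), so I choose the yellow one. The close crop confirms a yellow box on a grey foot plate with a green button. The wheel shows its white band on top with yellow on the robot side, so it starts at low (-0.6).

```bash
python3 - <<'E'
from h import *
sc=ctrl.get_image('scene');sd=ctrl.get_image('side')
S=[np.array(p)/2.5+[190,110] for p in [(270,311),(375,381),(307,462),(201,383)]]
D=[np.array(p)/3.3+[110,140] for p in [(436,314),(430,452),(252,452),(281,314)]]
for im,P in((sc,S),(sd,D)):
    X=np.array([at(im,p,.07) for p in P]);print(X.round(4).tolist(),X.mean(0).round(4))
    ax=(X[3]+X[2]-X[0]-X[1]);print('yaw x',np.arctan2(ax[1],ax[0]),'from y',[np.arctan2(-(X[a]-X[b])[0],(X[a]-X[b])[1]) for a,b in((1,0),(2,3))], np.linalg.norm(ax)/2,np.linalg.norm(X[1]-X[0]))
print(at(sc,(305.5,261),.081),at(sd,(218,251.5),.081))
# button tops
print('btn',at(sc,np.array([73,128])/2.5+[190,110],.072),at(sd,np.array([513,69])/3.3+[110,140],.072))
for n,a,b in(('white',(168,192),(208,157)),('orange',(277,190),(272,203)),('red',(251,127),(322,156))): print(n,at(sc,a,.072),at(sd,b,.072))
print('fit',at(sc,(231,217),.048),at(sd,(222,198),.048))
E
```

```text
[[0.4972, 0.1606, 0.07], [0.4803, 0.2806, 0.07], [0.5846, 0.2933, 0.07], [0.6009, 0.174, 0.07]] [0.5408 0.2271 0.07  ]
yaw x 0.1245688310893318 from y [np.float64(0.14035467054989798), np.float64(0.1352418511826425)] 0.10481603571483669 0.12127425913311586
[[0.4938, 0.1583, 0.07], [0.4778, 0.2778, 0.07], [0.5821, 0.2912, 0.07], [0.5976, 0.1717, 0.07]] [0.5378 0.2248 0.07  ]
yaw x 0.12811649234433006 from y [np.float64(0.13323539505211826), np.float64(0.1291758734240283)] 0.1048795051240377 0.12049220048706136
[0.54171804 0.22829657 0.081     ] [0.53294755 0.22602338 0.081     ]
btn [ 0.4875301  -0.17275934  0.072     ] [ 0.47742639 -0.17063135  0.072     ]
white [ 0.66182747 -0.17212892  0.072     ] [ 0.65236103 -0.17137121  0.072     ]
orange [0.4385975  0.02188436 0.072     ] [0.43867321 0.03387307 0.072     ]
red [ 0.31917677 -0.2281538   0.072     ] [ 0.31010475 -0.22216385  0.072     ]
fit [ 0.57752663 -0.00596301  0.048     ] [ 0.57487136 -0.00277118  0.048     ]
```

step_arm:
  moves:
    - [0,0.03,0.045,0,-9.9]
    - [0,0.03,0.05,0,0]
    - [0,0.03,0.05,0,0]
    - [0,0.03,0.05,0,0]
    - [0,0.03,0.05,0,0]
    - [0,0.03,0.05,0,0]
    - [0,0.02,0.055,0,0]
    - [0,0.02,0.055,0,0]
    - [0,0.02,0.055,0,0]
    - [0,0.02,0.055,0,0]
    - [0,0.01,0.06,0,0]
    - [0,0.01,0.06,0,0]
  newtons: 40

```text
t: 2.8
tool_pos: [0.4717, 0.0549, 0.2339]
tool_rot: [3.131, 0.182, 0.015]
contact_force: [0.7, 0.7, 0.3]
opening: -0.0003
```

step_arm:
  moves:
    - [0,0.015,0.055,0,1]
    - [0,0.015,0.055,-0.02,0]
    - [0,0.015,0.05,-0.02,0]
    - [0,0,0,0,0]
    - [0,0,0,0,0]

```text
t: 3.42
tool_pos: [0.5177, 0.2245, 0.1945]
tool_rot: [3.128, 0.221, 0.022]
contact_force: [0.3, -0.3, 1.0]
opening: 0.0001
```

```bash
python3 - <<'E'
from h import *
o=ctrl.get_obs();im=ctrl.get_image('wrist');save(im,'w1')
print(o['tool_pos'],o['tool_rot'],np.array(im['T_tool_cam']).round(3).tolist())
for q in ['wheel','feeder']:print(ctrl.spot_in(im,q)[:2])
u=np.array([.9914,.1306,0]);v=np.array([-.1306,.9914,0]);O=np.array([.539,.226,0])
print('pred top',proj(im,O-.01*u+[0,0,.081],o),[proj(im,O+a*u+b*v+[0,0,.07],o).round(1).tolist() for a,b in((.07,.075),(-.07,.075),(-.07,-.075),(.07,-.075))])
E
```

```text
[0.51773391 0.22445646 0.19450902] [3.12848931 0.22083732 0.0219303 ] [[-0.001, -0.962, -0.274, 0.069], [1.0, -0.001, -0.0, 0.0], [0.0, -0.274, 0.962, -0.142], [0.0, 0.0, 0.0, 1.0]]
[{'bbox': [242.5, 140.2, 283.4, 193.4], 'p': 0.89}]
[{'bbox': [179.1, 0.0, 350.3, 226.7], 'p': 0.71}, {'bbox': [446.2, 137.9, 495.1, 168.8], 'p': 0.29}]
pred top [261.6492556  179.96357056] [[178.1, 88.9], [186.7, 235.4], [335.0, 236.3], [346.3, 90.7]]
```

View pics/w1.png

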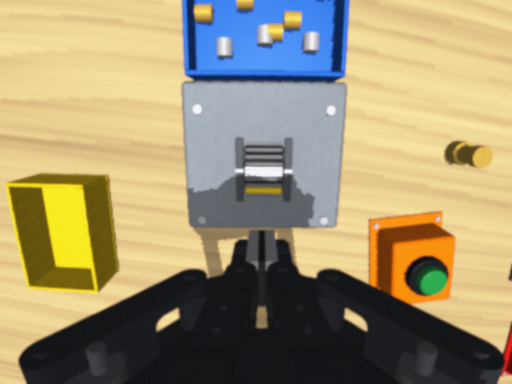

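The wrist view shows the wheel at (264,168), with the white band at about row 172 and yellow at row 190, towards the robot. The deck screws are at (197,109), (331,110), (324,221) and (202,220).

```bash
python3 - <<'E'
from h import *
o=ctrl.get_obs();im=ctrl.get_image('wrist')
X=np.array([at(im,p,.07,o) for p in [(197,109),(202,220),(324,221),(331,110)]]);print(X.round(4).tolist(),X.mean(0))
a=X[0]+X[3]-X[1]-X[2];print(np.arctan2(a[1],a[0]),np.linalg.norm(a)/2)
print('white',at(im,(264,172),.081,o))
E
```

```text
[[0.5838, 0.2902, 0.07], [0.4786, 0.2765, 0.07], [0.4941, 0.1561, 0.07], [0.5997, 0.1701, 0.07]] [0.53906574 0.22321978 0.07      ]
0.1312436206000633 0.1063704145184248
white [0.53683788 0.22269983 0.081     ]
```

```bash
python3 - <<'E'
from h import *
o=ctrl.get_obs();im=ctrl.get_image('wrist')
X=np.array([at(im,p,.07,o) for p in [(183,82),(190,228),(336,226),(347,82)]]);print(X.round(4).tolist(),X.mean(0))
a=X[0]+X[3]-X[1]-X[2];print(np.arctan2(a[1],a[0]),np.linalg.norm(a)/2)
sc=ctrl.get_image('scene');sd=ctrl.get_image('side')
for im,P,s,of in((sc,[(265,303),(388,385),(180,393)],2.5,[190,110]),(sd,[(453,305),(450,473),(213,473),(243,305)],3.3,[110,140])):
    X=np.array([at(im,np.array(p)/s+of,.07) for p in P]);print(X.round(4).tolist(),X.mean(0))
big=cv2.resize(ctrl.get_image('wrist')['color'][70:240,170:360],None,fx=4,fy=3.5,interpolation=cv2.INTER_CUBIC)
cv2.imwrite('pics/w1c.png',big[...,::-1])
E
```

```text
[[0.6056, 0.3048, 0.07], [0.4685, 0.2877, 0.07], [0.4905, 0.1429, 0.07], [0.6259, 0.1603, 0.07]] [0.54761333 0.22393654 0.07      ]
0.12581493332290536 0.13734639068120935
[[0.4942, 0.1506, 0.07], [0.4746, 0.2915, 0.07], [0.6221, 0.1687, 0.07]] [0.53030604 0.2035857  0.07      ]
[[0.4838, 0.1479, 0.07], [0.4637, 0.2918, 0.07], [0.5999, 0.3093, 0.07], [0.6257, 0.1662, 0.07]] [0.54325395 0.22880473 0.07      ]
```

View pics/w1c.png

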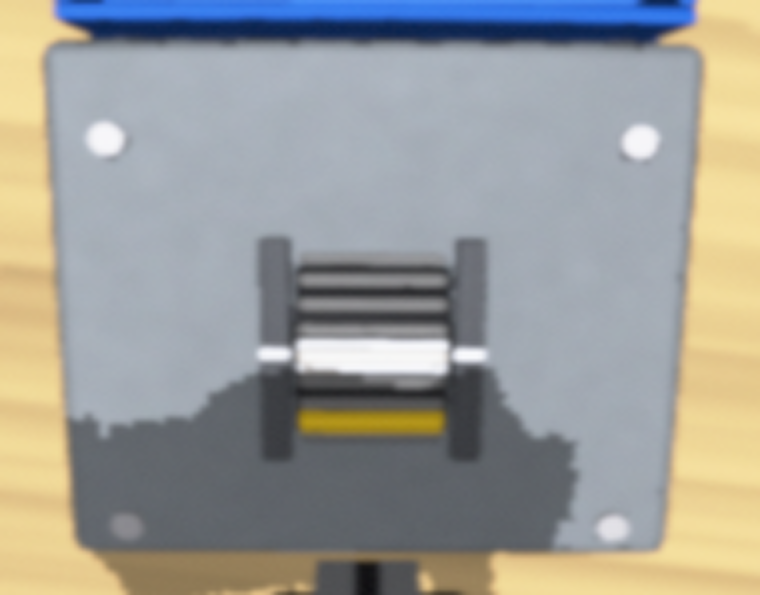

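step_arm:
  moves:
    - [0,0.008,-0.002,-0.045,0]
    - [0,0,0,-0.045,0]
    - [0,0,0,-0.01,0]
    - [0,0,0,0,0]
    - [0,0,0,0,0]

```text
t: 4.45
tool_pos: [0.5292, 0.2214, 0.0983]
tool_rot: [3.131, 0.215, 0.038]
contact_force: [-0.0, -0.7, -0.2]
opening: 0.0001
```

```bash
python3 - <<'E'
from h import *
o=ctrl.get_obs();im=ctrl.get_image('wrist');save(im,'w2')
s=ctrl.get_image('side')['color'][225:285,180:260]
cv2.imwrite('pics/s2.png',cv2.resize(s,None,fx=8,fy=8,interpolation=cv2.INTER_CUBIC)[...,::-1])
print(o['tool_pos'],o['contact_force'])
E
```

```text
[0.52921521 0.22137131 0.09834512] [-0.00973224 -0.68144728 -0.1669332 ]
```

View pics/w2.png

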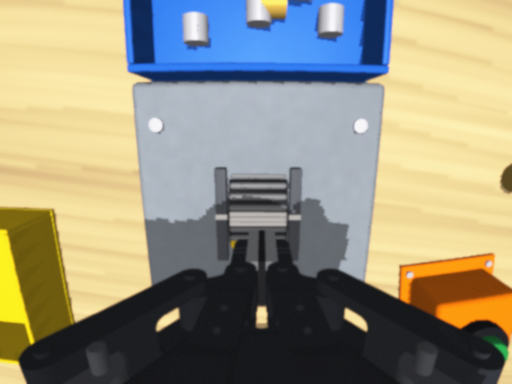

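View pics/s2.png

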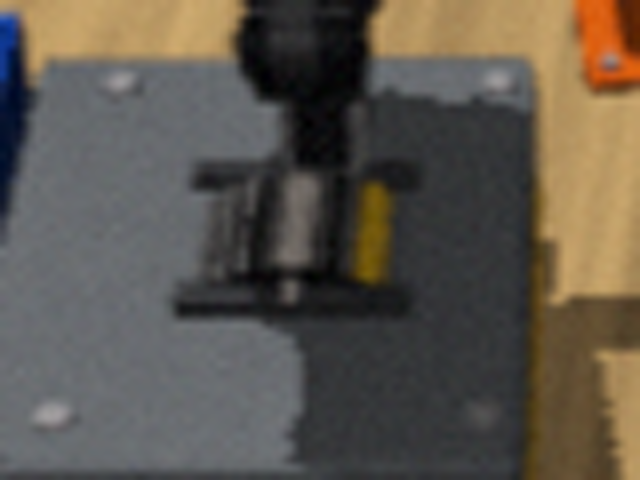

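The finger is above the wheel, at (262,240) in the wrist view. The white band is at (258,217), so the fingertip sits laterally on the wheel and slightly towards the robot.

```bash
python3 - <<'E'
from h import *
o=ctrl.get_obs();im=ctrl.get_image('wrist')
print(at(im,(258,217),.081,o),proj(im,o['tool_pos'],o))
E
```

```text
[0.53891353 0.22431652 0.081     ] [260.61172268 244.55405123]
```

step_arm:
  moves:
    - [0,-0.002,0.001,-0.008,0]
    - [0,0,0,-0.004,0]
    - [0,0,0,-0.004,0]

```text
t: 4.97
tool_pos: [0.5281, 0.2229, 0.0832]
tool_rot: [3.132, 0.216, 0.043]
contact_force: [0.4, 0.7, -0.1]
opening: 0.0003
```

step_arm:
  moves:
    - [0,0,0,-0.003,0]
    - [0,0,0,-0.002,0]

```text
t: 5.22
tool_pos: [0.5285, 0.2231, 0.0798]
tool_rot: [3.131, 0.216, 0.043]
contact_force: [-6.4, -1.7, 17.5]
opening: -0.0
```

step_arm:
  moves:
    - [0,0.004,0.0005,-0.0005,0]

```text
t: 5.35
tool_pos: [0.5307, 0.2234, 0.0803]
tool_rot: [3.131, 0.216, 0.034]
contact_force: [-14.0, -1.4, 11.3]
opening: -0.0001
```

step_arm:
  moves:
    - [0,0,0,0.0003,0]

```text
t: 5.48
tool_pos: [0.5307, 0.2235, 0.081]
tool_rot: [3.131, 0.216, 0.033]
contact_force: [-0.2, 0.4, -0.2]
opening: 0.0
```

```bash
python3 - <<'E'
from h import *
o=ctrl.get_obs();im=ctrl.get_image('wrist')
a=cv2.resize(im['color'][140:300,180:340],None,fx=3.5,fy=3.5,interpolation=cv2.INTER_CUBIC)
cv2.imwrite('pics/w3.png',a[...,::-1])
s=ctrl.get_image('side')['color'][225:285,180:260]
cv2.imwrite('pics/s3.png',cv2.resize(s,None,fx=8,fy=8,interpolation=cv2.INTER_CUBIC)[...,::-1])
print(o['tool_pos'],o['contact_force'])
E
```

```text
[0.53065464 0.22345268 0.08101672] [-0.17047064  0.40529846 -0.156422  ]
```

View pics/w3.png

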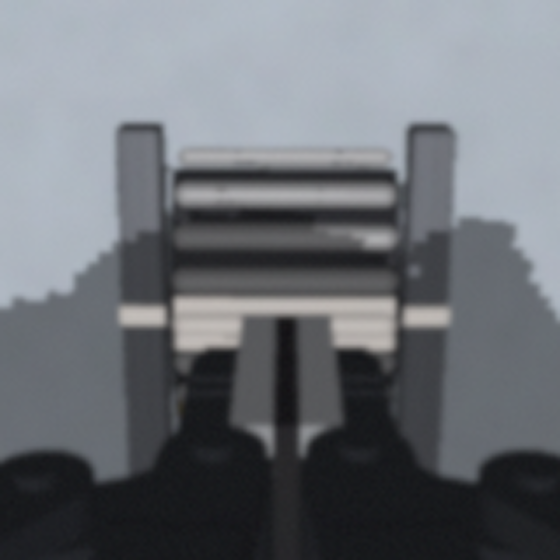

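View pics/s3.png

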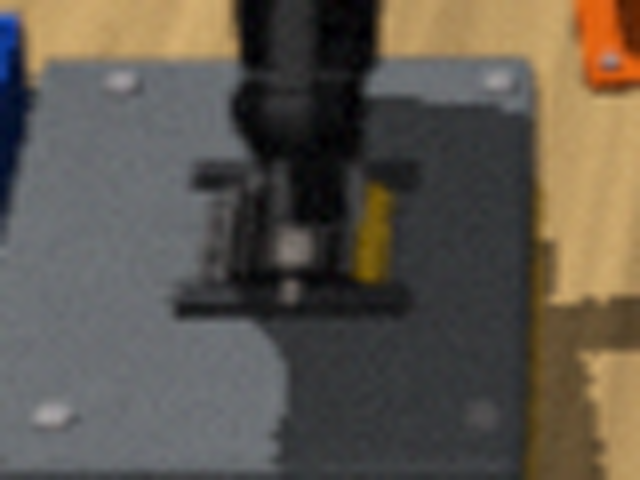

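step_arm:
  moves:
    - [0,0,0,-0.0012,0]
    - [0,0.005,0.0006,-0.0008,0]
    - [0,0.006,0.0008,-0.0008,0]

```text
t: 5.95
tool_pos: [0.5397, 0.2249, 0.0806]
tool_rot: [3.13, 0.217, 0.022]
contact_force: [-10.8, -2.3, 12.3]
opening: -0.0004
```

```bash
python3 - <<'E'
from h import *
o=ctrl.get_obs();im=ctrl.get_image('wrist')
a=cv2.resize(im['color'][140:300,180:340],None,fx=3.5,fy=3.5,interpolation=cv2.INTER_CUBIC)
cv2.imwrite('pics/w4.png',a[...,::-1])
s=ctrl.get_image('side')['color'][225:285,180:260]
cv2.imwrite('pics/s4.png',cv2.resize(s,None,fx=8,fy=8,interpolation=cv2.INTER_CUBIC)[...,::-1])
print(o['tool_pos'],o['contact_force'])
E
```

```text
[0.53970582 0.22492766 0.08058892] [-10.80985848  -2.27500216  12.26249423]
```

View pics/w4.png

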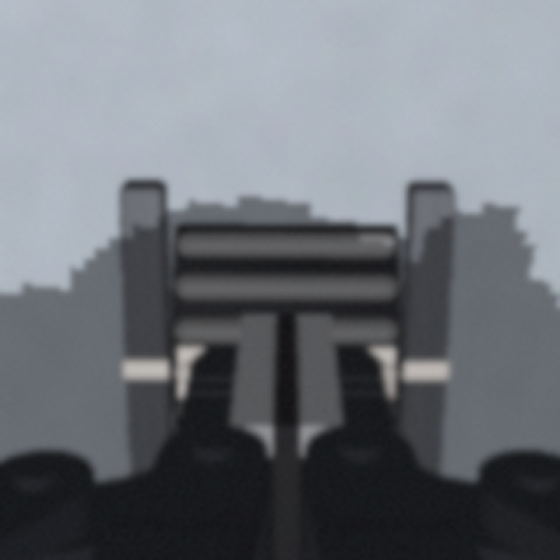

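View pics/s4.png

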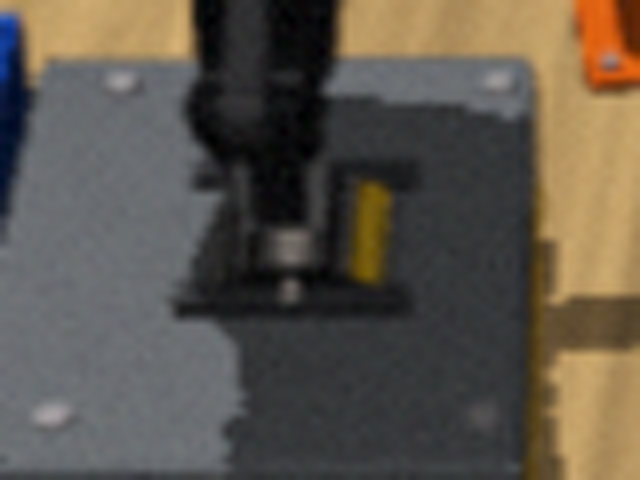

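step_arm:
  moves:
    - [0,0.004,0.0005,-0.0008,0]

```text
t: 6.18
tool_pos: [0.5431, 0.2255, 0.0807]
tool_rot: [3.13, 0.217, 0.018]
contact_force: [-8.7, -0.9, 10.0]
opening: -0.0001
```

```bash
cat > look.py <<'E'
import sys
from h import *
n=sys.argv[1]
o=ctrl.get_obs();im=ctrl.get_image('wrist')
a=cv2.resize(im['color'][140:300,180:340],None,fx=2.5,fy=3,interpolation=cv2.INTER_CUBIC)
s=ctrl.get_image('side')['color'][225:285,180:260]
s=cv2.resize(s,(390,480),interpolation=cv2.INTER_CUBIC)
cv2.imwrite('pics/%s.png'%n,np.hstack([a,s])[...,::-1])
print(o['tool_pos'],o['contact_force'])
E
python3 look.py L1
```

```text
[0.54311631 0.22549022 0.08067322] [-8.68055248 -0.89526693 10.03366208]
```

View pics/L1.png

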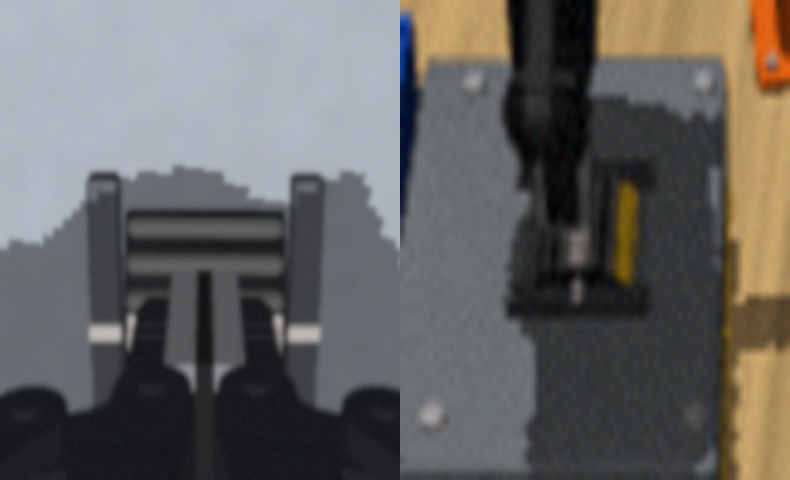

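step_arm:
  moves:
    - [0,-0.01,-0.0013,0.02,0]
    - [0,-0.03,-0.004,0.03,0]
    - [0,0,0,0,0]
    - [0,0,0,0,0]

```text
t: 6.78
tool_pos: [0.5027, 0.2198, 0.1297]
tool_rot: [3.13, 0.216, 0.019]
contact_force: [-0.7, -0.2, 0.1]
opening: -0.0001
```

```bash
python3 look.py L2; python3 - <<'E'
from h import *
print(cv2.__version__)
a=ctrl.get_image('wrist')['color'][100:240,180:340]
cv2.imwrite('pics/L2b.png',cv2.resize(a,None,fx=4.2,fy=4.2,interpolation=cv2.INTER_CUBIC)[...,::-1])
E
```

```text
[0.50274169 0.21983502 0.12966132] [-0.65304359 -0.15787889  0.08001797]
4.12.0
```

View pics/L2b.png

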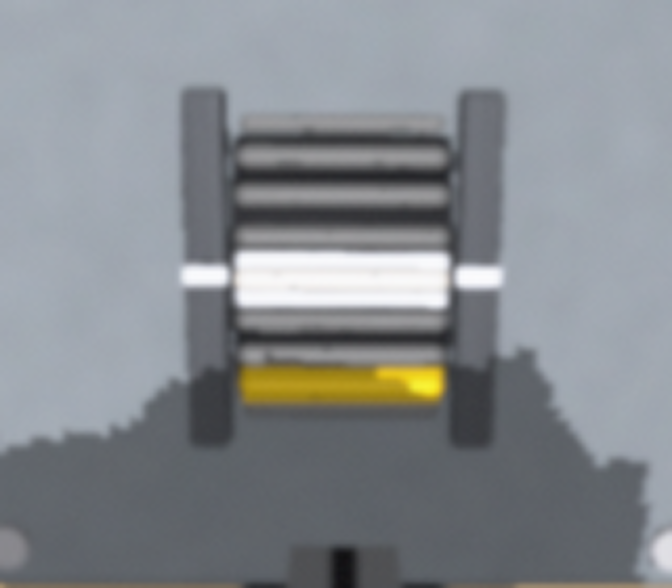

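View pics/L2.png

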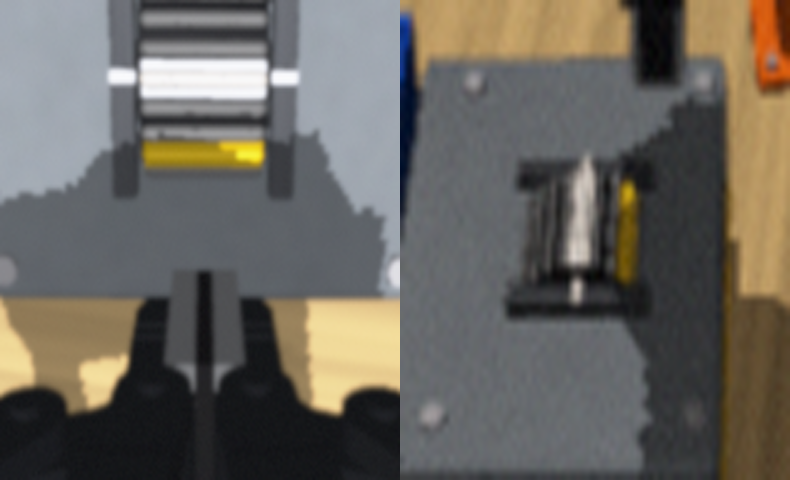

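```bash
python3 - <<'E'
from h import *
o=ctrl.get_obs();im=ctrl.get_image('wrist');sd=ctrl.get_image('side');sc=ctrl.get_image('scene')
print('white wrist',at(im,(261.4,166),.081,o),at(im,(261.4,166),.0755,o))
T=o['tool_pos'];R=Ro.from_rotvec(o['tool_rot']).as_matrix();print(R.round(3).tolist())
for im_,n in((sd,'sd'),(sc,'sc')): print(n,[proj(im_,T+R@[a,b,0]).round(1).tolist() for a in(-.011,.011) for b in(-.01,.01)])
print('wrist tip',[proj(im,T+R@[a,b,0],o).round(1).tolist() for a in(-.011,.011) for b in(-.01,.01)])
save(sd,'sdL');save(sc,'scL')
A=[.537,.2243]
for im_ in(sd,sc): print([proj(im_,[x,.2243,.081]).round(1).tolist() for x in(.53,.537,.544)])
c=sc['color'][225:305,265:345];c2=sd['color'][220:290,180:260]
cv2.imwrite('pics/both.png',np.hstack([cv2.resize(c,(400,400),interpolation=2),cv2.resize(c2,(400,400),interpolation=2)])[...,::-1])
E
```

```text
white wrist [0.53740771 0.22393038 0.081     ] [0.53648948 0.22377723 0.0755    ]
[[0.99, 0.137, 0.011], [0.137, -0.991, -0.003], [0.011, 0.005, -1.0]]
sd [[237.3, 236.6], [237.7, 229.8], [226.2, 236.6], [226.8, 229.8]]
sc [[322.9, 236.6], [315.6, 231.9], [317.3, 243.0], [310.0, 238.1]]
wrist tip [[242.6, 262.6], [278.7, 262.6], [241.8, 225.7], [279.4, 225.7]]
[[219.6, 251.0], [216.3, 250.7], [213.0, 250.4]]
[[307.8, 256.8], [305.7, 258.6], [303.5, 260.4]]
```

View pics/both.png

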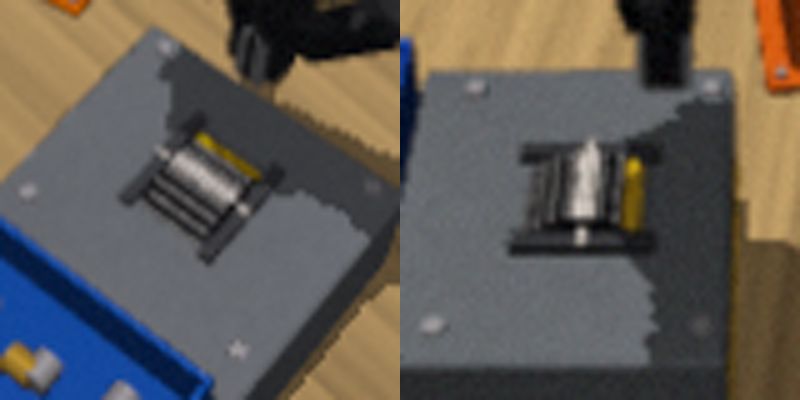

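step_arm:
  moves:
    - [0,0.032,0.004,-0.03,0]
    - [0,0,0,-0.013,0]
    - [0,0,0,0,0]
    - [0,0,0,-0.003,0]

```text
t: 7.58
tool_pos: [0.5356, 0.2241, 0.0827]
tool_rot: [3.13, 0.216, 0.018]
contact_force: [0.3, -0.4, -0.3]
opening: -0.0003
```

step_arm:
  moves:
    - [0,0,0,-0.0012,0]

```text
t: 7.7
tool_pos: [0.5355, 0.2242, 0.082]
tool_rot: [3.13, 0.216, 0.019]
contact_force: [-0.5, -0.1, 0.3]
opening: 0.0003
```

step_arm:
  moves:
    - [0,0,0,-0.0012,0]

```text
t: 7.82
tool_pos: [0.5356, 0.2243, 0.0815]
tool_rot: [3.131, 0.216, 0.021]
contact_force: [0.4, -0.2, -0.7]
opening: 0.0
```

step_arm:
  moves:
    - [0,0.001,0,-0.0008,0]

```text
t: 7.95
tool_pos: [0.5367, 0.2244, 0.0812]
tool_rot: [3.131, 0.217, 0.022]
contact_force: [0.5, -0.1, -0.2]
opening: -0.0003
```

step_arm:
  moves:
    - [0,0.003,0.0004,-0.0005,0]

```text
t: 8.07
tool_pos: [0.5398, 0.2249, 0.081]
tool_rot: [3.131, 0.217, 0.022]
contact_force: [-1.8, -0.9, 1.1]
opening: 0.0001
```

```bash
python3 look.py L3
```

```text
[0.53977754 0.22490581 0.08102997] [-1.83639046 -0.92433255  1.12946387]
```

View pics/L3.png

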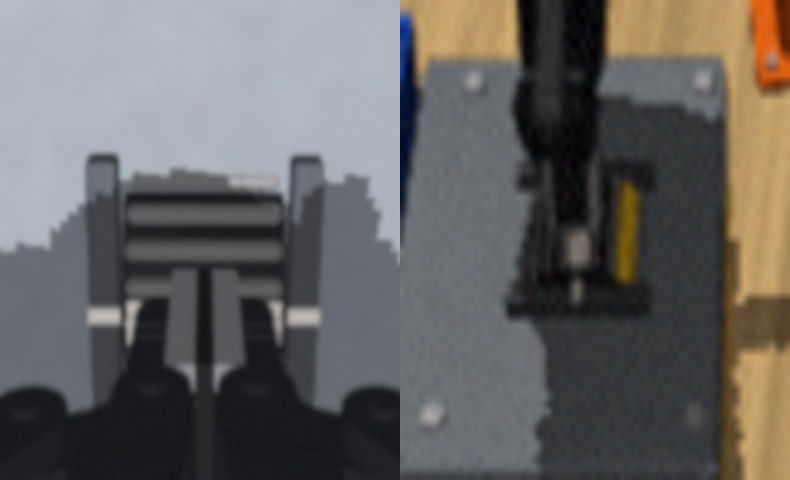

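step_arm:
  moves:
    - [0,0,0,-0.0012,0]

```text
t: 8.3
tool_pos: [0.5406, 0.225, 0.0808]
tool_rot: [3.131, 0.217, 0.024]
contact_force: [-2.6, -0.7, 7.4]
opening: 0.0001
```

step_arm:
  moves:
    - [0,0.002,0.0003,-0.0006,0]

```text
t: 8.43
tool_pos: [0.5421, 0.2253, 0.0808]
tool_rot: [3.131, 0.217, 0.021]
contact_force: [-3.9, -1.4, 6.0]
opening: 0.0
```

step_arm:
  moves:
    - [0,0.002,0.0003,-0.0006,0]

```text
t: 8.55
tool_pos: [0.5433, 0.2255, 0.0808]
tool_rot: [3.13, 0.217, 0.016]
contact_force: [-6.1, -2.1, 7.0]
opening: 0.0001
```

```bash
python3 look.py L4
```

```text
[0.54326143 0.22551666 0.08081558] [-6.12946414 -2.09622677  6.9857768 ]
```

View pics/L4.png

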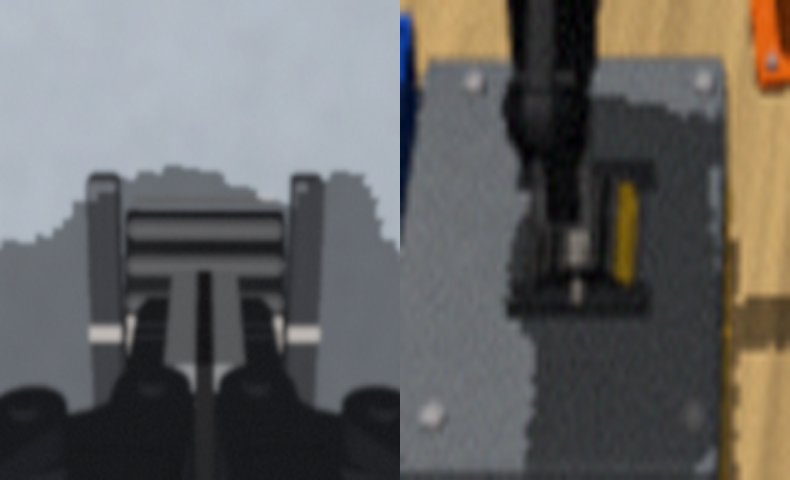

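step_arm:
  moves:
    - [0,0.0015,0.0002,-0.0006,0]
    - [0,0.0015,0.0002,-0.0006,0]
    - [0,0.0015,0.0002,-0.0006,0]

```text
t: 9.02
tool_pos: [0.545, 0.2259, 0.0808]
tool_rot: [3.129, 0.217, 0.002]
contact_force: [-4.8, -1.2, 7.4]
opening: 0.0003
```

```bash
python3 look.py L5
```

```text
[0.54500078 0.22589095 0.08077659] [-4.78849779 -1.2166819   7.3682419 ]
```

View pics/L5.png

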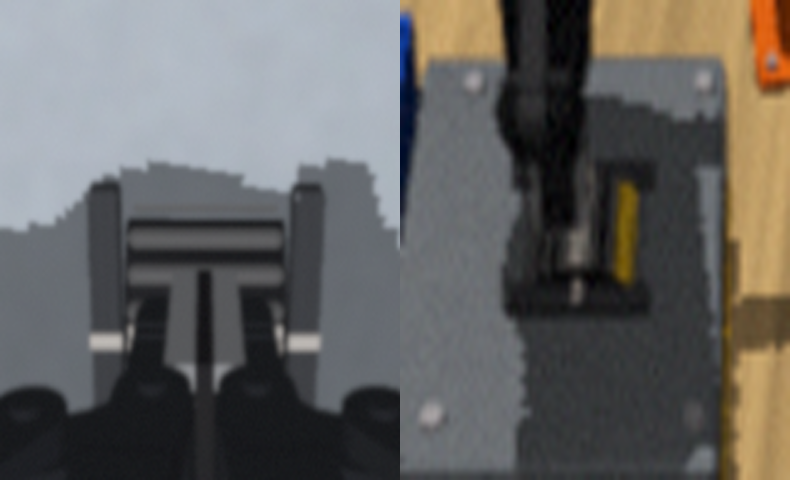

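step_arm:
  moves:
    - [0,0,0,0.012,0]
    - [0,-0.017,-0.0022,0.002,0]
    - [0,-0.02,-0.0025,0,0]
    - [0,0,0,0,0]

```text
t: 9.62
tool_pos: [0.5091, 0.2214, 0.0972]
tool_rot: [3.13, 0.217, 0.009]
contact_force: [0.0, 0.9, 0.5]
opening: 0.0001
```

```bash
python3 - <<'E'
from h import *
o=ctrl.get_obs();im=ctrl.get_image('wrist');save(im,'w6');print(o['tool_pos'],o['tool_rot'])
a=im['color'][120:290,170:350]
cv2.imwrite('pics/w6c.png',cv2.resize(a,None,fx=4,fy=3.5,interpolation=cv2.INTER_CUBIC)[...,::-1])
sd=ctrl.get_image('side');a=sd['color'][225:275,195:255];cv2.imwrite('pics/s6c.png',cv2.resize(a,None,fx=10,fy=10,interpolation=cv2.INTER_CUBIC)[...,::-1])
E
```

```text
[0.50910593 0.22142224 0.0972414 ] [3.12992569 0.21702322 0.00919961]
```

View pics/w6c.png

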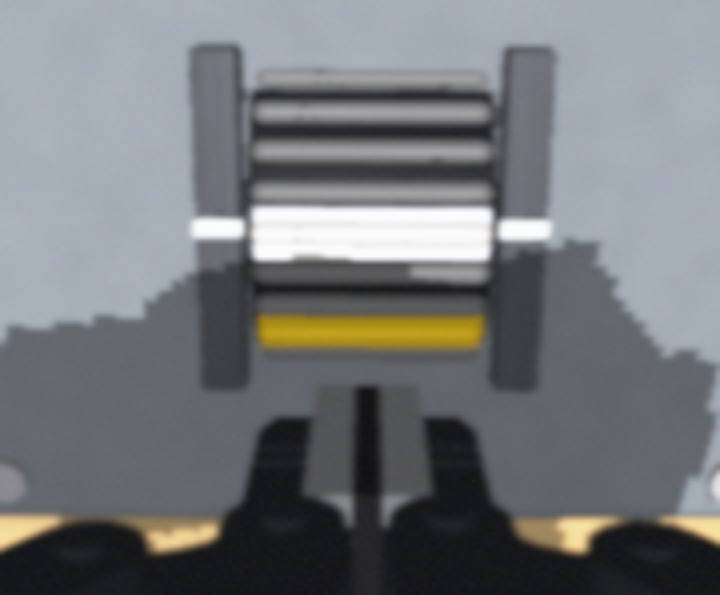

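View pics/s6c.png

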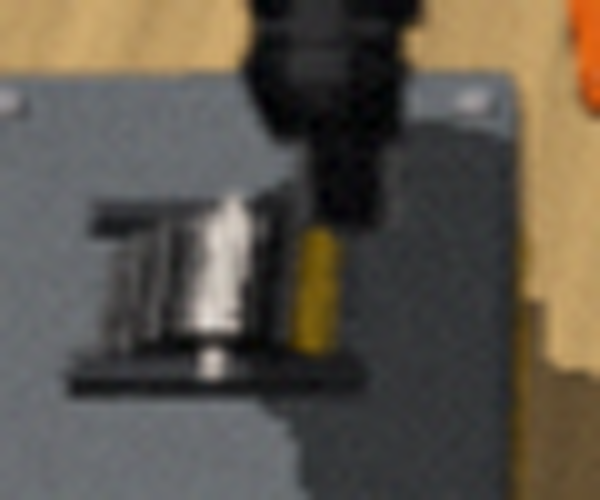

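step_arm:
  moves:
    - [0,0,0.0015,-0.012,0]
    - [0,0,0,-0.005,0]
    - [0,0,0,-0.002,0]

```text
t: 10.1
tool_pos: [0.5116, 0.2232, 0.0771]
tool_rot: [3.13, 0.216, 0.011]
contact_force: [0.1, 0.0, 0.6]
opening: 0.0002
```

step_arm:
  moves:
    - [0,0.004,0.0005,0,0]

```text
t: 10.22
tool_pos: [0.5144, 0.2235, 0.0764]
tool_rot: [3.13, 0.216, 0.005]
contact_force: [-10.2, -1.8, 7.6]
opening: -0.0
```

step_arm:
  moves:
    - [0,0.004,0.0005,0,0]

```text
t: 10.35
tool_pos: [0.5152, 0.2236, 0.0765]
tool_rot: [3.128, 0.216, -0.012]
contact_force: [-19.3, -3.3, 16.3]
opening: 0.0001
```

```bash
python3 look.py L7
```

```text
[0.51521744 0.2236275  0.07646959] [-19.26230186  -3.31103073  16.30881515]
```

View pics/L7.png

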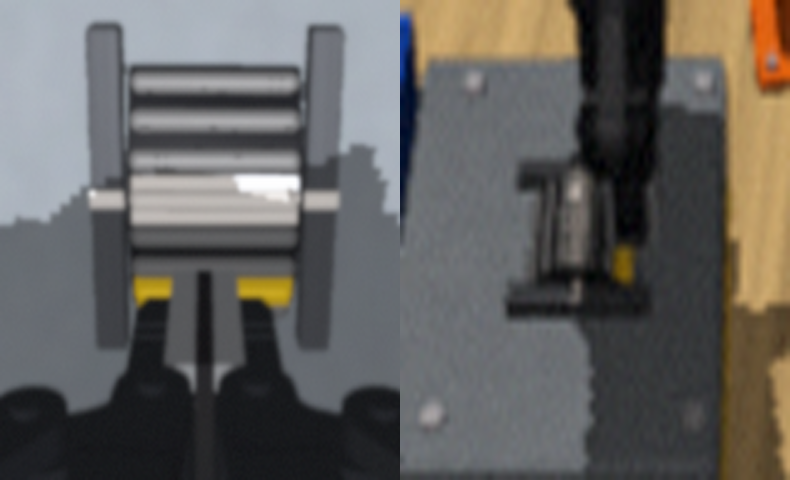

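step_arm:
  moves:
    - [0,0.005,0.0006,0.0005,0]

```text
t: 10.58
tool_pos: [0.5154, 0.2237, 0.0768]
tool_rot: [3.126, 0.216, -0.034]
contact_force: [-18.0, -3.0, 12.5]
opening: -0.0
```

step_arm:
  moves:
    - [0,0.005,0.0006,0.0005,0]

```text
t: 10.7
tool_pos: [0.5154, 0.2236, 0.0769]
tool_rot: [3.124, 0.217, -0.057]
contact_force: [-18.6, -3.2, 12.0]
opening: 0.0004
```

```bash
python3 look.py L8
```

```text
[0.51542781 0.22364695 0.07693654] [-18.55616469  -3.24623749  11.9590385 ]
```

View pics/L8.png

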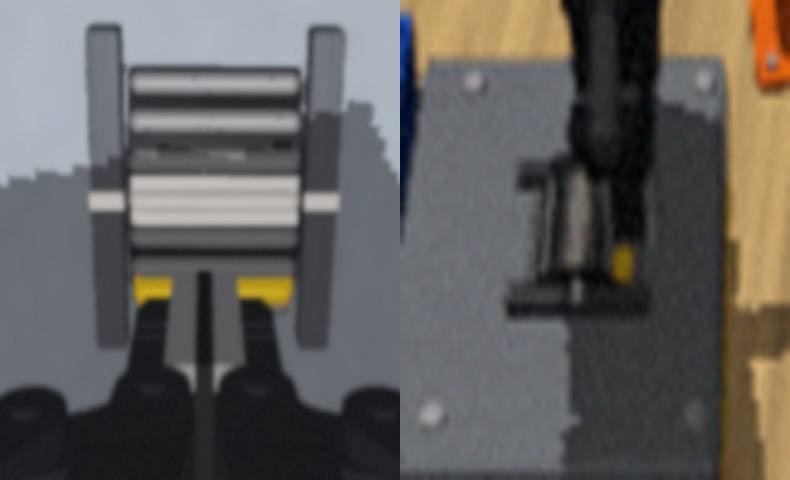

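step_arm:
  moves:
    - [0,-0.004,-0.0005,0.006,0]
    - [0,0.008,0.0015,0.01,0]
    - [0,0.014,0.0018,0,0]
    - [0,0.01,0.001,0,0]
    - [0,0,0,-0.006,0]

```text
t: 11.42
tool_pos: [0.5486, 0.2281, 0.0893]
tool_rot: [3.125, 0.216, -0.049]
contact_force: [-0.5, -0.2, 0.6]
opening: 0.0002
```

```bash
python3 look.py L9
```

```text
[0.54856617 0.22813417 0.08932967] [-0.45578639 -0.18788542  0.63060671]
```

View pics/L9.png

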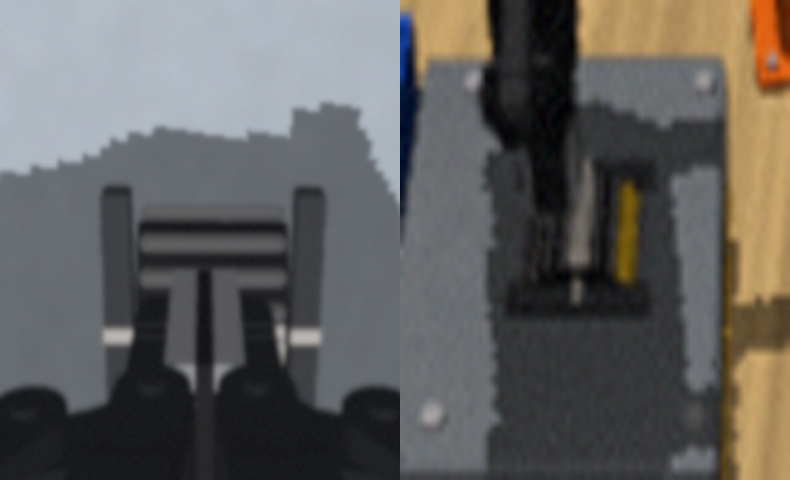

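step_arm:
  moves:
    - [0,0,-0.003,-0.006,0]
    - [0,0,0,-0.002,0]
    - [0,0,0,-0.0015,0]

```text
t: 11.9
tool_pos: [0.5471, 0.2246, 0.08]
tool_rot: [3.124, 0.217, -0.053]
contact_force: [-2.2, 0.1, 10.2]
opening: 0.0004
```

step_arm:
  moves:
    - [0,-0.003,-0.0004,-0.0006,0]

```text
t: 12.02
tool_pos: [0.5454, 0.2244, 0.0806]
tool_rot: [3.125, 0.217, -0.047]
contact_force: [2.9, 0.9, 2.6]
opening: 0.0001
```

step_arm:
  moves:
    - [0,-0.003,-0.0004,-0.0006,0]

```text
t: 12.15
tool_pos: [0.5432, 0.2241, 0.0808]
tool_rot: [3.125, 0.217, -0.042]
contact_force: [1.8, -0.0, 3.1]
opening: 0.0001
```

```bash
python3 look.py L10
```

```text
[0.54320659 0.224078   0.08077312] [ 1.80300741 -0.02415533  3.12246491]
```

View pics/L10.png

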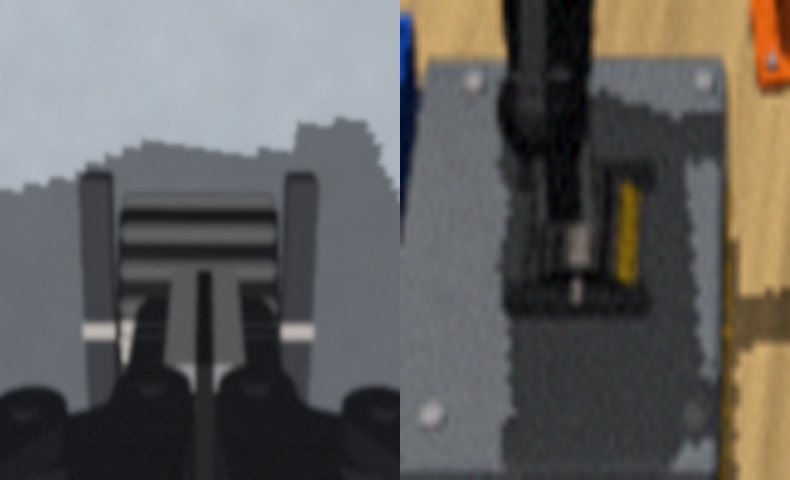

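step_arm:
  moves:
    - [0,0,0,-0.0015,0]
    - [0,-0.003,-0.0004,-0.001,0]

```text
t: 12.5
tool_pos: [0.5419, 0.224, 0.0807]
tool_rot: [3.126, 0.217, -0.036]
contact_force: [3.4, 0.9, 4.7]
opening: -0.0003
```

step_arm:
  moves:
    - [0,-0.003,-0.0004,-0.001,0]

```text
t: 12.62
tool_pos: [0.5402, 0.2238, 0.0808]
tool_rot: [3.126, 0.217, -0.031]
contact_force: [4.3, -0.1, 4.1]
opening: -0.0001
```

```bash
python3 look.py L11
```

```text
[0.54017611 0.2237625  0.08076003] [ 4.29495918 -0.14570159  4.09765852]
```

View pics/L11.png

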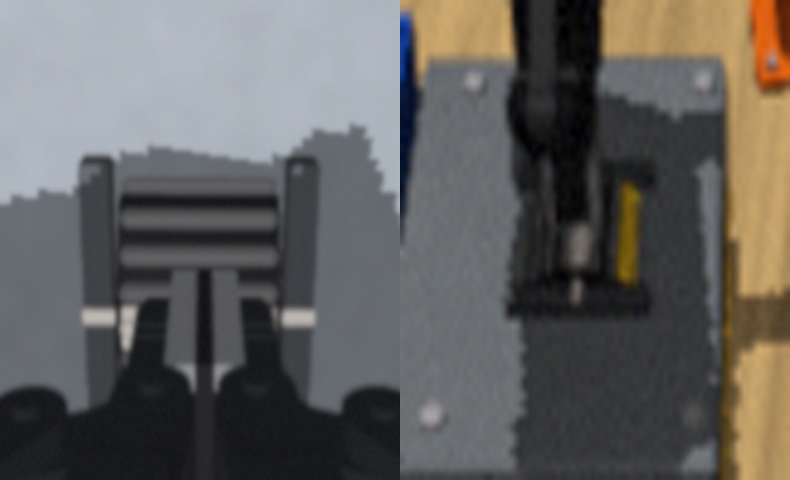

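step_arm:
  moves:
    - [0,0,0,0.01,0]
    - [0,-0.015,-0.002,0.005,0]
    - [0,-0.01,-0.0015,0,0]
    - [0,0,0,0,0]

```text
t: 13.22
tool_pos: [0.5086, 0.219, 0.0918]
tool_rot: [3.124, 0.217, -0.053]
contact_force: [-0.1, 0.5, -0.0]
opening: -0.0002
```

```bash
python3 look.py L12
```

```text
[0.50862065 0.21898276 0.09179626] [-0.09579354  0.53753433 -0.00103758]
```

View pics/L12.png

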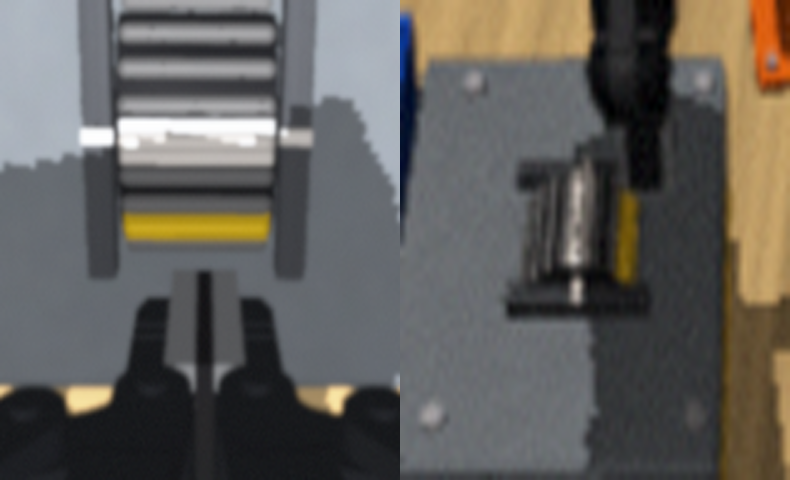

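step_arm:
  moves:
    - [0,0.005,0.002,-0.007,0]
    - [0,0.002,0,-0.004,0]
    - [0,0,0,0,0]

```text
t: 13.7
tool_pos: [0.5174, 0.2212, 0.0797]
tool_rot: [3.124, 0.216, -0.053]
contact_force: [0.5, -1.0, 0.4]
opening: 0.0001
```

step_arm:
  moves:
    - [0,0.003,0.0004,-0.001,0]

```text
t: 13.82
tool_pos: [0.5205, 0.2216, 0.0786]
tool_rot: [3.124, 0.216, -0.053]
contact_force: [-2.9, -1.0, 4.9]
opening: 0.0
```

step_arm:
  moves:
    - [0,0.005,0.0006,-0.0005,0]

```text
t: 13.95
tool_pos: [0.5222, 0.2218, 0.0787]
tool_rot: [3.122, 0.217, -0.07]
contact_force: [-21.3, -3.1, 20.4]
opening: 0.0001
```

step_arm:
  moves:
    - [0,0.007,0.0009,-0.0005,0]

```text
t: 14.08
tool_pos: [0.5249, 0.2222, 0.0794]
tool_rot: [3.12, 0.217, -0.092]
contact_force: [-8.0, -2.9, 19.8]
opening: 0.0001
```

```bash
python3 look.py L13
```

```text
[0.52486619 0.22224132 0.07941008] [-7.95607395 -2.86620215 19.79650924]
```

View pics/L13.png

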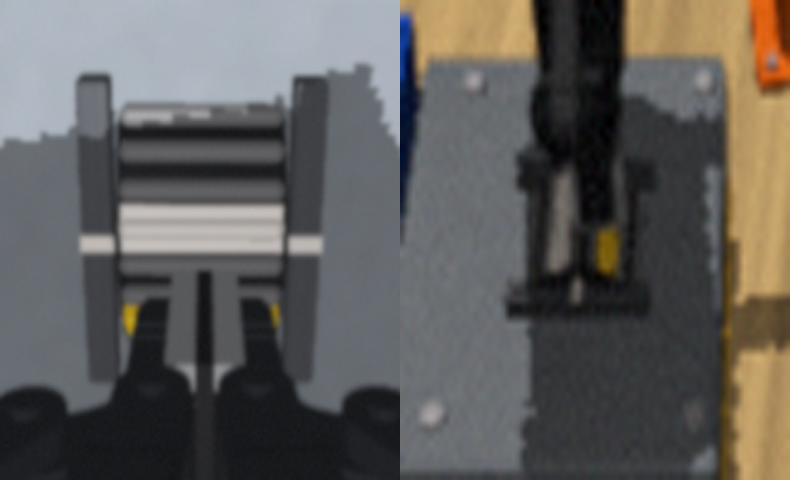

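step_arm:
  moves:
    - [0,0.006,0.0008,0,0]

```text
t: 14.3
tool_pos: [0.5374, 0.224, 0.0818]
tool_rot: [3.123, 0.217, -0.064]
contact_force: [0.3, -0.5, -1.2]
opening: 0.0001
```

step_arm:
  moves:
    - [0,0.006,0.0008,0,0]

```text
t: 14.42
tool_pos: [0.544, 0.2249, 0.082]
tool_rot: [3.123, 0.217, -0.063]
contact_force: [0.0, 0.2, -0.1]
opening: 0.0001
```

```bash
python3 look.py L14
```

```text
[0.54400142 0.22492341 0.08198712] [ 0.04645151  0.23080165 -0.08004973]
```

View pics/L14.png

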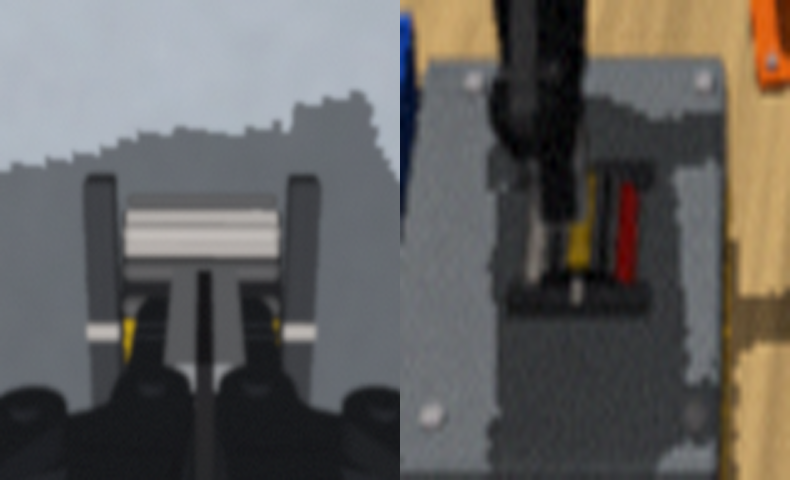

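The wheel snapped over: yellow is now at the mark and red on the robot side. I'll lift clear and check.

step_arm:
  moves:
    - [0,0,0,0.02,0]
    - [0,-0.01,0,0.05,0]
    - [0,-0.03,-0.02,0.04,0]
    - [0,0,0,0,0]
    - [0,0,0,0,0]

```text
t: 15.15
tool_pos: [0.5024, 0.2043, 0.1978]
tool_rot: [3.123, 0.217, -0.063]
contact_force: [-0.4, -0.1, -0.8]
opening: -0.0004
```

```bash
python3 - <<'E'
from h import *
o=ctrl.get_obs();im=ctrl.get_image('wrist');print(o['tool_pos'],o['tool_rot'])
a=im['color'][80:230,170:350];cv2.imwrite('pics/w7c.png',cv2.resize(a,None,fx=4,fy=4,interpolation=cv2.INTER_CUBIC)[...,::-1])
E
```

```text
[0.50244946 0.20428809 0.19783092] [ 3.12297049  0.21688711 -0.06273338]
```

View pics/w7c.png

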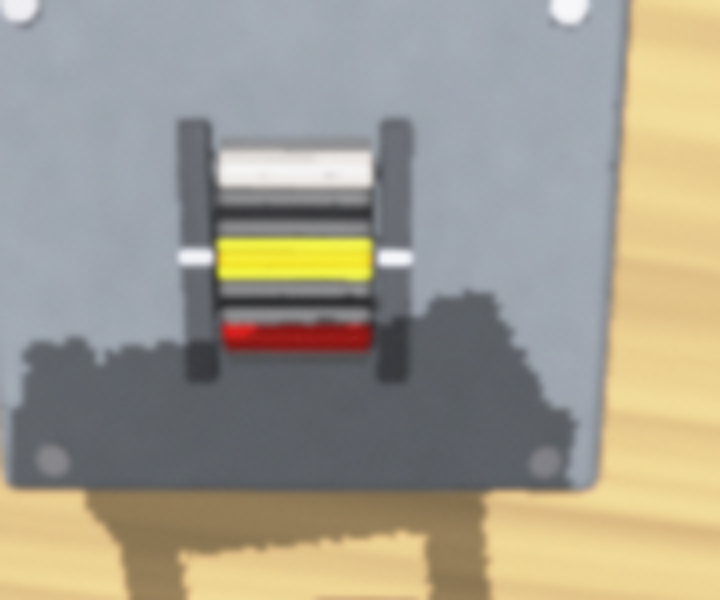

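The yellow band sits at the index marks, exactly one click up. Next is the yellow station.

step_arm:
  moves:
    - [0,-0.006,-0.055,0,0]
    - [0,-0.006,-0.055,0,0]
    - [0,-0.006,-0.055,0,0]
    - [0,-0.006,-0.055,0,0]
    - [0,-0.006,-0.055,0,0]
    - [0,0,-0.05,0,0]
    - [0,0,-0.03,-0.02,0]
    - [0,0,0,0,0]
    - [0,0,0,0,0]

```text
t: 16.32
tool_pos: [0.4685, -0.1585, 0.1658]
tool_rot: [3.129, 0.224, -0.092]
contact_force: [-0.4, -0.6, -0.1]
opening: -0.0001
```

```bash
python3 - <<'E'
from h import *
o=ctrl.get_obs();im=ctrl.get_image('wrist');save(im,'w8');print(o['tool_pos'],o['tool_rot'])
for q in('start_top','station'):
  for r in ctrl.spot_in(im,q)[:3]:
    b=r['bbox'];c=((b[0]+b[2])/2,(b[1]+b[3])/2);print(q,np.round(b),r['p'],at(im,c,.072,o))
E
```

```text
[ 0.46845294 -0.15854575  0.16584925] [ 3.12886706  0.22402399 -0.09186579]
start_top [277. 162. 311. 199.] 0.84 [ 0.48067301 -0.18484612  0.072     ]
start_top [ 39. 171.  79. 209.] 0.56 [0.44329641 0.0182611  0.072     ]
station [ 28. 117. 152. 226.] 0.92 [ 0.46404974 -0.01158415  0.072     ]
station [243. 107. 337. 216.] 0.74 [ 0.49630902 -0.1784685   0.072     ]
station [298. 261. 348. 315.] 0.69 [ 0.37744175 -0.23256802  0.072     ]
```

View pics/w8.png

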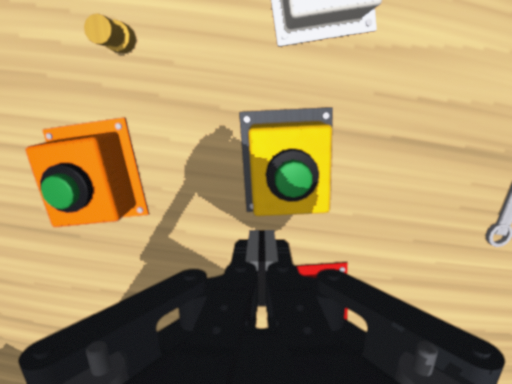

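step_arm:
  moves:
    - [0,0.005,-0.025,-0.025,0]
    - [0,0,0,-0.02,0]
    - [0,0,0,0,0]
    - [0,0,0,0,0]

```text
t: 16.98
tool_pos: [0.4766, -0.1811, 0.1241]
tool_rot: [3.124, 0.236, -0.081]
contact_force: [-0.2, -0.6, 0.4]
opening: 0.0001
```

```bash
python3 - <<'E'
from h import *
o=ctrl.get_obs();im=ctrl.get_image('wrist');save(im,'w9');print(o['tool_pos'],o['tool_rot'],proj(im,o['tool_pos'],o))
for q in('start_top',):
  for r in ctrl.spot_in(im,q)[:2]:
    b=r['bbox'];c=((b[0]+b[2])/2,(b[1]+b[3])/2);print(q,np.round(b),r['p'],at(im,c,.072,o))
sc=ctrl.get_image('scene');sd=ctrl.get_image('side')
for i,n in((sc,'sc'),(sd,'sd')):
  for p in([.4805,-.185,.072],[.482,-.172,.072]): print(n,proj(i,p))
a=np.hstack([cv2.resize(sc['color'][130:200,185:255],(390,390),interpolation=2),cv2.resize(sd['color'][130:200,230:300],(390,390),interpolation=2)])
cv2.imwrite('pics/b9.png',a[...,::-1])
E
```

```text
[ 0.47657106 -0.18106723  0.12407779] [ 3.12427362  0.23587999 -0.08147023] [260.63472921 244.59264855]
start_top [247. 179. 287. 223.] 0.92 [ 0.48324045 -0.18476521  0.072     ]
start_top [  0. 189.  20. 234.] 0.56 [0.44579057 0.00710567 0.072     ]
sc [218.60894861 157.89516319]
sc [220.8711324  160.43146772]
sd [264.95715361 158.44771222]
sd [263.97756342 160.57844635]
```

View pics/w9.png

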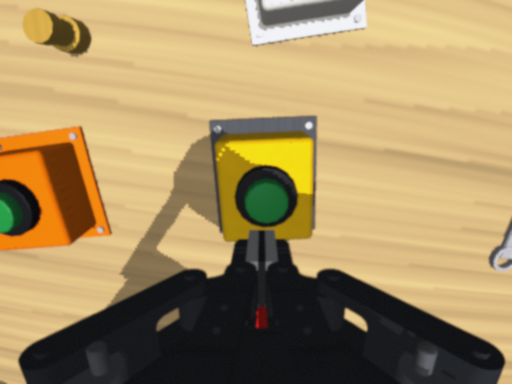

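View pics/b9.png

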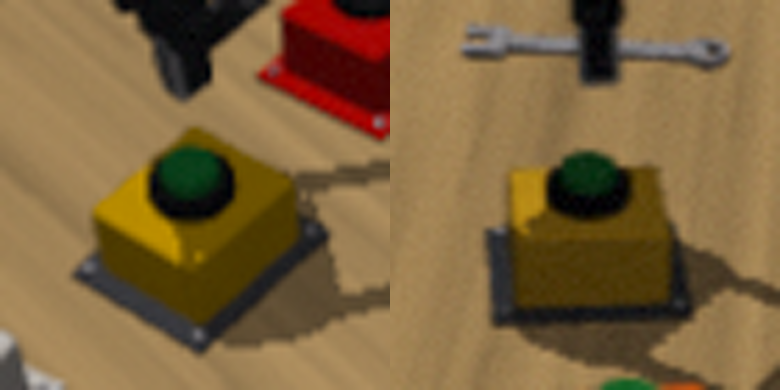

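step_arm:
  moves:
    - [0,0.006,-0.0035,-0.02,0]
    - [0,0,0,-0.015,0]
    - [0,0,0,0,0]
    - [0,0,0,0,0]

```text
t: 17.68
tool_pos: [0.4835, -0.1852, 0.0902]
tool_rot: [3.122, 0.235, -0.077]
contact_force: [-0.1, 0.6, 0.5]
opening: 0.0
```

```bash
python3 - <<'E'
from h import *
o=ctrl.get_obs();im=ctrl.get_image('wrist');save(im,'w10');print(o['tool_pos'],proj(im,[*o['tool_pos'][:2],.072],o))
for r in ctrl.spot_in(im,'start_top')[:2]: print(np.round(r['bbox']),r['p'])
sc=ctrl.get_image('scene');sd=ctrl.get_image('side')
a=np.hstack([cv2.resize(sc['color'][130:200,185:255],(390,390),interpolation=2),cv2.resize(sd['color'][130:200,230:300],(390,390),interpolation=2)])
cv2.imwrite('pics/b10.png',a[...,::-1])
E
```

```text
[ 0.48351073 -0.18523803  0.09024701] [260.53970062 229.92381468]
[236. 204. 285. 238.] 0.91
```

View pics/w10.png

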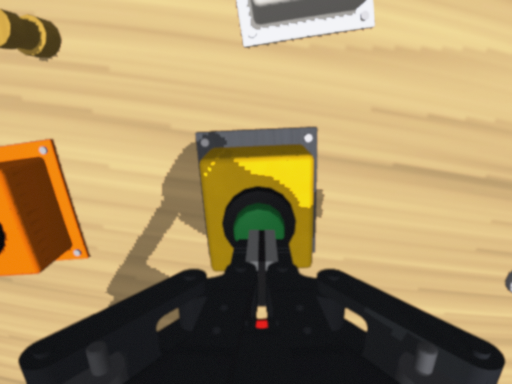

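View pics/b10.png

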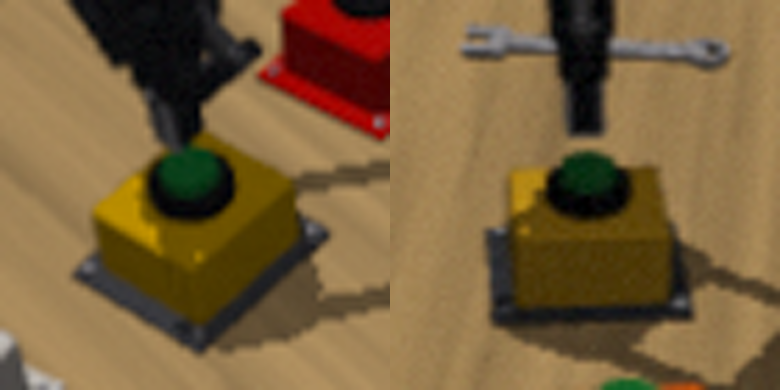

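The fingertip is aligned: the button centre is at about (260,228) in the wrist view, and the TCP projects to (260.5,230) at button height. Now I press.

step_arm:
  moves:
    - [0,0,0,-0.012,0]
    - [0,0,0,-0.006,0]
    - [0,0,0,-0.004,0]
    - [0,0,0,-0.003,0]

```text
t: 18.38
tool_pos: [0.4843, -0.1857, 0.0659]
tool_rot: [3.122, 0.235, -0.075]
contact_force: [-7.6, 3.6, 19.0]
opening: -0.0
```

step_arm:
  moves:
    - [0,0,0,-0.002,0]

```text
t: 18.5
tool_pos: [0.4843, -0.1857, 0.0659]
tool_rot: [3.122, 0.235, -0.077]
contact_force: [-9.1, 3.7, 18.7]
opening: 0.0
```

step_arm:
  moves:
    - [0,0,0,0.02,0]
    - [0,0,0,0.05,0]
    - [0,-0.02,0,0.05,0]
    - [0,0,0,0.03,0]
    - [0,0,0,0,0]
    - [0,0,0,0,0]

```text
t: 19.25
tool_pos: [0.4625, -0.1851, 0.2177]
tool_rot: [3.123, 0.236, -0.08]
contact_force: [-0.4, 0.2, -0.5]
opening: -0.0002
```

```bash
python3 - <<'E'
from h import *
o=ctrl.get_obs();print(o['t'],o['tool_pos'],o['contact_force'])
w=ctrl.get_image('wrist');sc=ctrl.get_image('scene');sd=ctrl.get_image('side')
save(sc,'scF')
a=np.hstack([cv2.resize(sc['color'][225:305,265:345],(260,260),interpolation=2),cv2.resize(sd['color'][225:285,180:260],(260,260),interpolation=2),cv2.resize(sd['color'][130:200,230:300],(260,260),interpolation=2)])
cv2.imwrite('pics/f.png',a[...,::-1])
E
```

```text
19.25 [ 0.46254065 -0.18508611  0.21773382] [-0.36961695  0.18948709 -0.47948375]
```

View pics/f.png

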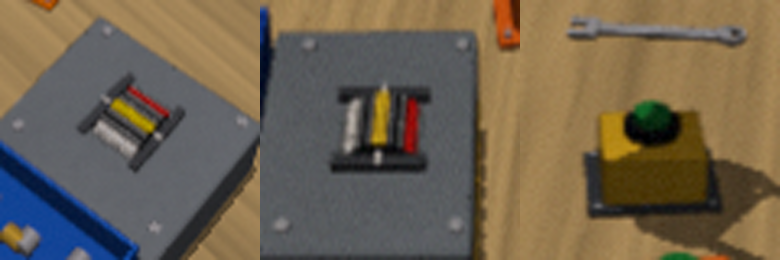

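View pics/scF.png

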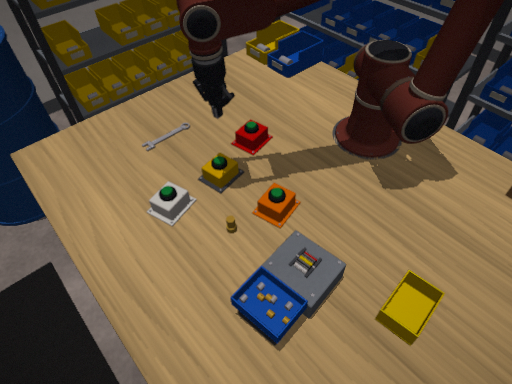

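The wheel shows yellow on top, the button is back up, and the fitting (231,224), bin (410,306) and wrench (166,136) are where they started. I'm handing in.

```bash
python3 -c "
from station import ctrl
print(ctrl.finish_job())"
```

```text
the job is handed in; nothing more can be done
None
```

I rolled the wheel one click up, from low (white on top) to medium (yellow on top). Then I pressed the green button on the yellow station fully down and let it come back up. I handed the job in at about 19.4 s; no verdict was reported.

**Last checks:**
- **Wheel:** the yellow band sits at the white marks on the cheeks, both right after the click and in the last pictures.
- **Button:** it went down about 6 mm (tip at z = 0.0659 m, against 0.072 m when up) with about 19 N on it. It looks raised again in the side picture.
- **Other objects:** the fitting, bin and wrench are at their original pixels in the scene picture. The gripper is clear of everything, with contact force near zero.

**What disagreed or failed:**
- **Wheel stiffness:** it was much stiffer than described. Dragging flat on top with 7–12 N only slid over the ridges. Pushing the finger's front edge against a ridge turned it, at about 21 N sideways and 20 N down. That is above the suggested 15 N.
- **Button position:** my first fix from the fixed cameras was about 12 mm off in y. I used the wrist camera's position instead, and it held up in the close view.

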